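# Draw a mould insert with a tapered handle

## Task

Take the steel draw handle (the one with the thick flat-topped stem) out of the wooden tool block and tap or press its tapered shank firmly, but without forcing it, into the socket of the insert in the mould plate, so that friction alone holds it. Then lift the insert out of its pocket by the handle, set it gently down flat on the rubber pad and let go, with the handle still stuck upright in it. Do not touch the insert itself with the gripper, and leave everything else where it is.

Things in the scene. Friction and masses are not known exactly. Their poses are not given: they have to be found in the camera images.
- handle: The draw handle: plain steel, 0.15 kg, 88 mm long, upright in a hole of the tool block. Origin: centre of the shank's tip; z up along its axis. Above the tip: tapered round shank to 38 mm (15.4 mm thick at the tip, 22 mm at its top); collar 32 mm across, 38 to 44 mm, resting on the block; round stem 19 mm thick with a flat top, 46 to 88 mm (grip here).
- handle_tip (a point): The tip of the draw handle's shank, on its axis; z points up along the handle.
- insert: The insert: plain metal block 56 x 44 x 36 mm (x, y, z), 0.4 to 0.65 kg, lying in the mould plate's pocket, its top flush with the plate, 1.5 mm of play on each side, so it cannot be gripped there. Origin: centre of its underside. A tapered round socket, 22 mm wide at the mouth, goes down its middle.
- socket (a point): Middle of the socket's mouth, in the insert's top, 36 mm above its underside. The socket is worn: the shank first bites with the collar's underside 7 to 17 mm above the insert's top (unseen, differs each time), then goes 2 to 5 mm deeper. A slow push (10 mm/s or less) of 15 to 19 N makes it hold the insert; under 10 to 13 N it slips out when lifted; a fast push or over 22 N can ruin the socket.
- plate: The mould plate: fixed, 200 x 170 x 45 mm (x, y, z), origin at the centre of its underside. The pocket, 59 x 47 mm and 36 mm deep, is in its middle. Guide pillars 16 mm thick stand 28 mm above its top at the four corners (85 mm in x, 70 mm in y from the middle).
- block: The wooden tool block, fixed, 190 x 60 x 45 mm (x, y, z), origin at the centre of its underside, with three through holes 26 mm wide along its x axis at -60, 0 and +60 mm, a tool in each. Which tool stands in which hole varies. It stands on the left or on the right of the plate.
- pad: The setting-down pad, fixed, a board 140 x 120 mm with a black rubber top, its top 14 mm above its origin (the centre of its underside). It stands on the other side of the plate from the tool block.
- drift: A brass tool in the tool block, to be left there: straight 15 mm shank, collar, 14 mm rod with no head, 74 mm long; origin at its tip.
- ball_tool: A steel tool in the tool block, to be left there: like the brass one but with a black ball 26 mm wide on top, 97 mm long; origin at its tip.
- bush: A brass bush lying on the mould plate, 30 mm across, 18 mm high, 60 to 70 mm from the plate's middle; to be left there. Origin at the centre of its underside.
- tin: A yellow tin, 68 mm across and 45 mm high, on the table far left of the plate; bystander, origin at the centre of its underside.
- spanner: A spanner 170 mm long lying on the table far right of the plate; bystander.
There are look-alikes about, which are no part of the job. What is shaped like the handle but red or turquoise is not meant. There is more than one size of the insert; the job needs the largest.

How it is judged:
By the outcome, as a careful person would: the job done as asked, in the order asked, and still so for the second after the job is handed in, with the robot touching nothing.
It also fails if it takes over 64 s, if anything falls off the work surface, if the arm or the gripper's body presses on something with over 40 N, if the wrist force passes 120 N, or if a joint passes its speed limit or range.

## Robot

A 7-joint arm with a two-finger parallel gripper is mounted at the origin on the work surface. World frame = base frame: x ahead of the robot, y to its left, z up, the work surface at z = 0. Lengths are in m, angles in rad, forces in N, time in s.
With the tool pointing down it reaches from about 0.425 to 0.925 m from the base axis. Payload 6.8 kg.
Tool frame: the origin (TCP) lies on the front face of the gripper's body, between the roots of the fingers; the fingertips stand 73 mm ahead of it and the grasp point (between the pads) lies 54 mm ahead of it (env.nose_length is the distance from the TCP to the fingertips, in m); z points along the fingers, y is the direction in which the jaws open and shut (so a half turn about z gives the same grasp; the last joint's range is limited). The gripper opens to 85 mm and grips with 20 to 120 N. Pads are 22 mm wide; open, the fingers measure 114 mm over their backs; the gripper's body (76 mm by 85 mm) begins 54 mm behind the grasp point. The pads swing forward as they close: fully open they stand 13 mm farther back than shut.
Start: joints at [1.048, 0.477, 0.022, 1.555, -0.011, 1.109, -0.083], TCP at [0.272, -0.618, 0.304] pointing down, gripper open.
Joint ranges: [-2.96, 2.96], [-0.34, 2.1], [-1.41, 1.46], [0.24, 2.44], [-1.37, 4.51], [0.17, 1.92], [-2.96, 2.96]. Speed limits (rad/s): [2.39, 2.39, 3.14, 3.14, 3.14, 3.14, 3.14].

## Interface

Orientations are given as a unit quaternion [w, x, y, z].
In Python, from cell import env, kin, camera, calibration, job gives the robot as it stands. The module is installed in compiled form; this text tells all that it offers. Calls block until the motion is done:
- env.reach(position, orientation): joint-space move of the TCP to a pose.
- env.movel(position, velocity=0.15, rot=None, stop_force=None): straight line of the TCP; rot=None keeps the orientation; velocity is the mean speed in m/s. With stop_force (N) it stops when the force on the tool has changed by that much, and returns True; else False.
- env.goto_joints(angles): joint-space move.
- env.grip(opening, f_grip=None): finger opening in m; f_grip is the grip in N (None keeps the last); returns when the fingers have stopped.
- env.dwell(seconds).
- kin.inverse_kinematics(position, orientation): joint angles nearest the present ones, or None.
- env.get_state(): the state.
- camera(name): name is "scene" or "top"; returns (picture, depth): 384x512x3 uint8, blue, green, red; 384x512 float32, m along the optical axis (not along the pixel's ray), 0 where there is no reading.
- calibration(name): a dict with "fx", "fy", "cx", "cy" (pixels), "rvec" (rotation vector, rad) and "tvec" (3), from world to camera coordinates, as OpenCV has them. Camera axes: x right, y down, z forward; pixel columns grow to the right and rows downward; lengths in m; the calibration is good to about 2 mm. A picture is of the moment at which its call begins. calibration takes no time and is no camera call.
A pose or a line that the arm cannot do raises env.PlanningError and nothing moves.
- job.job_done(): hands the job in, once; it reports no verdict.
The state is a dict: "time": time; "qpos": joint angles; "joint_velocities": joint speeds; "joint_torque": joint torques, N m; "tcp_pos": TCP position; "orientation": TCP orientation; "force": force on the tool from outside, world axes, zero at the start; "torque": the same for the moment, N m; "opening": finger opening in m.
Only numpy, scipy, OpenCV 4.12 (cv2) and the standard library are available. Lean on these libraries where they do the work, as an engineer would, in place of code of your own. Each camera call takes 0.05 s, during which the arm holds its last target.

## Working session

There is one attempt and no reset: what is moved stays moved. The work goes in short steps, each a Python script; the robot and the scene stay as the last script left them, time stands still between calls to the robot, and variables do not carry over. Pictures are saved under pics/ and viewed, and the job is handed in when it is done.

```bash
mkdir -p pics
python3 - <<'E'
from cell import env, kin, camera, calibration, job
import cv2,numpy as np
for n in ("scene","top"):
    p,d=camera(n); cv2.imwrite(f"pics/{n}0.png",p); np.savez(f"pics/{n}0.npz",p=p,d=d)
    c=calibration(n); print(n,c); R=cv2.Rodrigues(np.array(c["rvec"],float))[0]; print(-R.T@np.array(c["tvec"]).ravel())
s=env.get_state(); print(s)
E
```

```text
scene {'fx': 421.46097179936254, 'fy': 421.46097179936254, 'cx': 256.3735679274139, 'cy': 190.43801898838234, 'rvec': array([ 0.80222558,  2.60294504, -1.02312369]), 'tvec': array([ 0.39194401, -0.21114839,  1.3011355 ])}
[0.92491031 0.63067175 0.7987186 ]
top {'fx': 413.6186647587287, 'fy': 413.6186647587287, 'cx': 256.7078958149466, 'cy': 189.10776220132448, 'rvec': array([ 2.09610027, -2.12120791,  0.21749319]), 'tvec': array([0.03991793, 0.5397064 , 0.98611812])}
[0.3226691  0.03014274 1.07716362]
{'time': 0.1, 'qpos': array([ 1.04791016,  0.47769756,  0.02232719,  1.55633282, -0.01142923,
        1.10929061, -0.08307541]), 'joint_velocities': array([ 0.00116742, -0.0022952 , -0.00029822, -0.0028746 , -0.00048258,
        0.00056318, -0.0014222 ]), 'joint_torque': array([ 4.30558677e-03, -5.97764647e+01,  1.61397479e+00, -2.81952828e+01,
        1.28973217e-02,  5.02906245e-03,  6.56719052e-06]), 'tcp_pos': array([ 0.27185076, -0.61739566,  0.30304423]), 'orientation': array([-7.61079228e-04,  9.78561435e-01,  2.05953580e-01, -2.47683491e-04]), 'force': array([ 0.65118437,  0.63625627, -0.38281907]), 'torque': array([-0.02153535,  0.00633274, -0.0396485 ]), 'opening': 0.0855245908071083}
```

View pics/scene0.png

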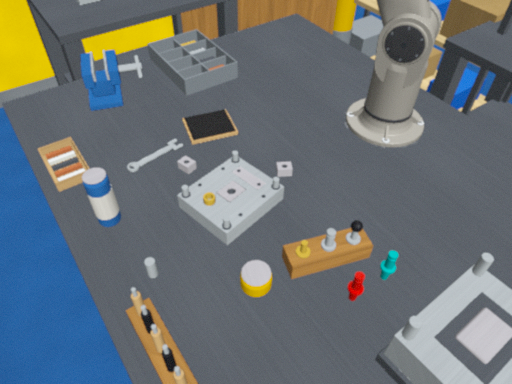

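View pics/top0.png

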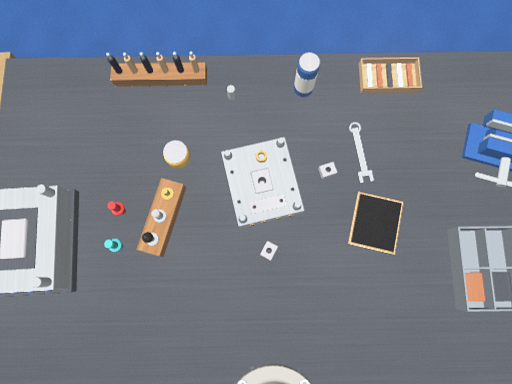

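The plate is at about (262,182) in the top view, with the block to its left (steel handle in the middle hole, near (158,215)) and the pad to its right at (376,223). The bush is at (262,156). Next I'll zoom in and measure.

```bash
cat > h.py <<'E'
from cell import env, kin, camera, calibration, job
import cv2,numpy as np
def cam(n):
    c=calibration(n); R=cv2.Rodrigues(np.array(c["rvec"],float))[0]; t=np.array(c["tvec"],float).ravel()
    K=np.array([[c["fx"],0,c["cx"]],[0,c["fy"],c["cy"]],[0,0,1]]); return K,R,t
def ray(n,u,v,z):
    K,R,t=cam(n); C=-R.T@t; d=R.T@np.linalg.inv(K)@np.array([u,v,1.]); return C+d*(z-C[2])/d[2]
def proj(n,P):
    K,R,t=cam(n); q=K@(R@np.array(P,float)+t); return q[:2]/q[2]
def cloud(n,d):
    K,R,t=cam(n); v,u=np.mgrid[:d.shape[0],:d.shape[1]]
    q=np.stack([(u-K[0,2])/K[0,0]*d,(v-K[1,2])/K[1,1]*d,d],-1)
    return (q-t)@R
def crop(p,u0,v0,w,h,f,name):
    cv2.imwrite(name,cv2.resize(p[v0:v0+h,u0:u0+w],None,fx=f,fy=f,interpolation=cv2.INTER_CUBIC))
E
python3 - <<'E'
from h import *
p=np.load("pics/top0.npz")["p"]; crop(p,120,130,190,140,4,"pics/tc.png")
p=np.load("pics/scene0.npz")["p"]; crop(p,170,145,210,140,3.8,"pics/sc.png")
d=np.load("pics/top0.npz")["d"]; X=cloud("top",d)
for u,v in [(262,182),(270,205),(160,190),(145,245),(376,223),(156,212),(300,240),(269,251),(328,170)]: print((u,v),X[v,u].round(4))
E
```

```text
(262, 182) [0.57   0.0194 0.0066]
(270, 205) [5.005e-01 5.000e-04 4.890e-02]
(160, 190) [0.5442 0.2814 0.0414]
(145, 245) [0.4041 0.312  0.0471]
(376, 223) [ 0.4556 -0.2719  0.0176]
(156, 212) [0.4788 0.2759 0.0953]
(300, 240) [ 0.4158 -0.0769  0.0018]
(269, 251) [0.3886 0.0038 0.0006]
(328, 170) [ 0.6015 -0.1579  0.0032]
```

View pics/tc.png

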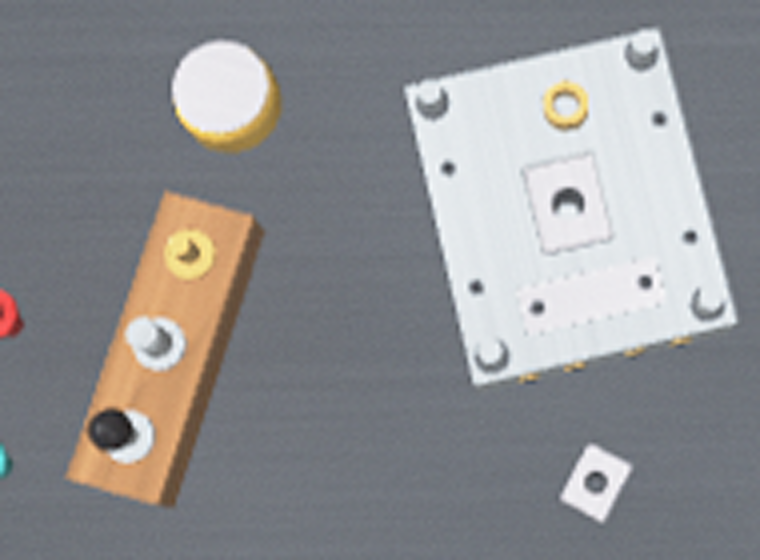

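View pics/sc.png

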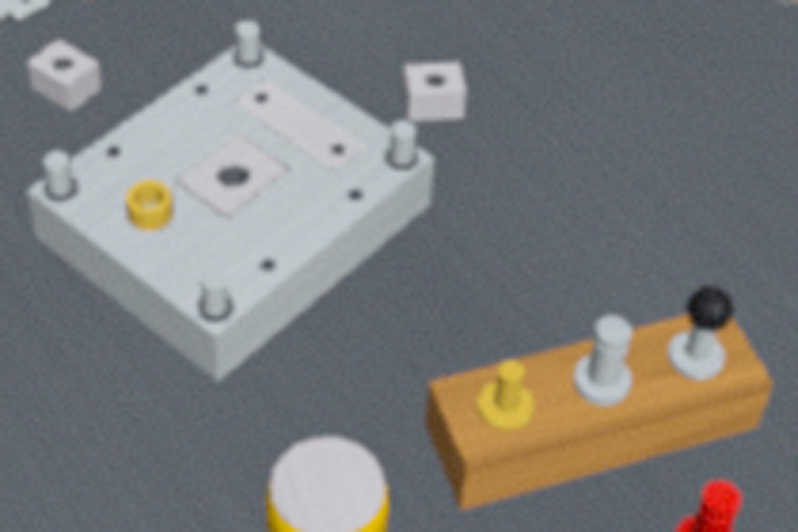

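Run:
```python
from h import *
Z={n:np.load(f"pics/{n}0.npz") for n in("top","scene")}
# hand-read points
def c2(n,x,y): 
    return ((120+(x+.5)/4-.5),(130+(y+.5)/4-.5)) if n=="top" else (170+(x+.5)/3.8-.5,145+(y+.5)/3.8-.5)
def show(l,n,x,y,z): print(l,n,ray(n,*c2(n,x,y),z).round(4))
for q in [(405,88),(660,28),(737,322),(473,385)]: show("plate","top",*q,.045)
for q in [(36,205),(433,160),(218,353)]: show("plate","scene",*q,.045)
for q in [(522,170),(595,152),(612,238),(545,255)]: show("ins","top",*q,.045)
for q in [(180,180),(240,138),(289,169),(227,215)]: show("ins","scene",*q,.045)
show("sock","top",568,202,.045); show("sock","scene",233,176,.045)
show("collar","top",158,343,.051); show("collar","scene",604,379,.051)
show("stemtop","top",143,331,.095); show("stemtop","scene",613,329,.095)
for q in [(166,191),(264-10,215),(165,507),(67,480)]: show("block","top",*q,.045)
# depth based
for n in Z:
    X=cloud(n,Z[n]["d"]); m=(Z[n]["d"]>0)&(np.hypot(X[...,0]-.475,X[...,1]-.275)<.03)&(X[...,2]>.085)
    print(n,"stem depth pts",m.sum(),X[m].mean(0).round(4))
    p=Z[n]["p"]; hsv=cv2.cvtColor(p,cv2.COLOR_BGR2HSV)
    # insert/plate brightness mask
    # metal of the plate by depth
    m=(Z[n]["d"]>0)&(abs(X[...,2]-.045)<.008)&(abs(X[...,0]-.57)<.16)&(abs(X[...,1]-.02)<.16)
    xy=X[m][:,:2].astype(np.float32); r=cv2.minAreaRect(xy); print(n,"plate rect",r,X[m][:,2].mean())
```

```text
plate top [0.6436 0.1257 0.045 ]
plate top [ 0.6824 -0.0412  0.045 ]
plate top [ 0.487  -0.0848  0.045 ]
plate top [0.4491 0.0818 0.045 ]
plate scene [ 0.6839 -0.0266  0.045 ]
plate scene [0.4515 0.0818 0.045 ]
plate scene [0.6499 0.1362 0.045 ]
ins top [0.5876 0.05   0.045 ]
ins top [0.599  0.0028 0.045 ]
ins top [ 0.5421 -0.0071  0.045 ]
ins top [0.5316 0.0358 0.045 ]
ins scene [0.5973 0.0055 0.045 ]
ins scene [ 0.5451 -0.005   0.045 ]
ins scene [0.5339 0.0363 0.045 ]
ins scene [0.5883 0.0477 0.045 ]
sock top [0.5661 0.0207 0.045 ]
sock scene [0.5672 0.0214 0.045 ]
collar top [0.4772 0.2788 0.051 ]
collar scene [0.4785 0.2794 0.051 ]
stemtop top [0.4779 0.2775 0.095 ]
stemtop scene [0.4781 0.2772 0.095 ]
block top [0.5766 0.2789 0.045 ]
block top [0.5601 0.2218 0.045 ]
block top [0.3758 0.2721 0.045 ]
block top [0.3931 0.3335 0.045 ]
top stem depth pts 58 [0.4754 0.2779 0.094 ]
top plate rect ((0.5648746490478516, 0.021179646253585815), (0.201350599527359, 0.17030124366283417), 12.66141128540039) 0.045091226468871724
scene stem depth pts 73 [0.4792 0.2789 0.0932]
scene plate rect ((0.5659738183021545, 0.019981518387794495), (0.20427562296390533, 0.1733715534210205), 12.78543758392334) 0.044503721244254786
```

```bash
cat >> h.py <<'E'
from scipy.spatial.transform import Rotation as Ro
def quat(a):  # tool down, jaws along world angle a
    y=np.array([np.cos(a),np.sin(a),0]); z=np.array([0,0,-1.]); x=np.cross(y,z)
    q=Ro.from_matrix(np.stack([x,y,z],1)).as_quat(); return [q[3],q[0],q[1],q[2]]
H=np.array([.478,.278]); S=np.array([.5660,.0208]); PY=np.radians(12.7); BY=np.radians(-16.6)
E
python3 - <<'E'
from h import *
Z={n:np.load(f"pics/{n}0.npz") for n in("top","scene")}
for n,(u,v) in {"top":(376,223),"scene":(210,125)}.items():
    p=Z[n]["p"]; g=cv2.cvtColor(p,cv2.COLOR_BGR2GRAY); print(g[v,u])
    m=(g<38).astype(np.uint8); k,l=cv2.connectedComponents(m); c=cv2.findContours((l==l[v,u]).astype(np.uint8),0,1)[0][0]
    P=np.array([ray(n,*q[0],.014)[:2] for q in c],np.float32); print(n,cv2.minAreaRect(P))
    # bush
    hsv=cv2.cvtColor(p,cv2.COLOR_BGR2HSV)
for a0,pos in [(BY+np.pi/2,[*H,.131]),(PY+np.pi/2,[*S,.2]),(PY+np.pi/2,[.4556,-.272,.25])]:
    for k in (0,1):
        q=kin.inverse_kinematics(pos,quat(a0-k*np.pi)); print(k,None if q is None else np.round(q,2))
print("bush",ray("top",120+565/4,130+103/4,.063),"red",ray("top",116,207,.05))
E
```

```text
56
top ((0.5923959016799927, 0.04182136058807373), (1.4880950450897217, 1.0401338338851929), 89.1100082397461)
42Traceback (most recent call last):
  File "<stdin>", line 6, in <module>
  File "h.py", line 7, in ray
    K,R,t=cam(n); C=-R.T@t; d=R.T@np.linalg.inv(K)@np.array([u,v,1.]); return C+d*(z-C[2])/d[2]
          ~~~^^^
  File "h.py", line 4, in cam
    c=calibration(n); R=cv2.Rodrigues(np.array(c["rvec"],float))[0]; t=np.array(c["tvec"],float).ravel()
ValueError: time passes only in moves, steps and waits
```

```bash
sed -i 's/^def cam(n):/import functools\n@functools.lru_cache\ndef cam(n):/' h.py
python3 - <<'E'
from h import *
Z={n:np.load(f"pics/{n}0.npz") for n in("top","scene")}
for n,(u0,v0,w,h) in {"top":(335,180,85,85),"scene":(175,100,75,50)}.items():
    p=Z[n]["p"]; hsv=cv2.cvtColor(p,cv2.COLOR_BGR2HSV)[v0:v0+h,u0:u0+w]
    m=((hsv[...,1]>90)&(hsv[...,0]>5)&(hsv[...,0]<30)&(hsv[...,2]>80))
    v,u=np.nonzero(m); print(m.sum())
    P=np.array([ray(n,a+u0,b+v0,.013)[:2] for a,b in zip(u,v)],np.float32); print(n,cv2.minAreaRect(P))
for a0,pos in [(BY+np.pi/2,[*H,.131]),(PY+np.pi/2,[*S,.2]),(PY+np.pi/2,[.4556,-.272,.25])]:
    for k in (0,1):
        q=kin.inverse_kinematics(pos,quat(a0-k*np.pi)); print(k,None if q is None else np.round(q,2))
print("bush",ray("top",120+565/4,130+103/4,.063),"red",ray("top",116,207,.05))
E
```

```text
100
top ((0.4575810730457306, -0.2709135413169861), (0.118083156645298, 0.13639524579048157), 75.99945831298828)
306
scene ((0.46304526925086975, -0.26537448167800903), (0.1249699518084526, 0.1393664926290512), 75.75285339355469)
0 [ 0.15  0.79 -1.09  1.93  0.86  0.98 -0.07]
1 [-0.2   0.57 -0.57  1.95  0.45  0.74 -2.89]
0 [ 0.43  0.53 -0.76  1.87  0.46  0.92  1.25]
1 [ 0.11  0.44 -0.33  1.89  0.19  0.83 -1.66]
0 [ 0.98  0.38 -0.68  1.92  0.3   0.94  1.94]
1 [ 0.49  0.31 -0.08  1.95  0.03  0.89 -0.96]
bush [0.6257078  0.02090079 0.063     ] red [0.49995881 0.38872493 0.05      ]
```

The pad is at (0.457, -0.270) with yaw -14°, and both views agree. Now the grasp.

Run:
```python
from h import *
env.grip(.05)
env.reach([*H,.24],quat(BY+np.pi/2))
env.movel([*H,.132],.12)
print(env.get_state()["time"])
env.grip(0.0,80)
s=env.get_state();print(s["time"],s["opening"],s["tcp_pos"],s["force"])
env.movel([*H,.25],.1)
s=env.get_state();print(s["time"],s["opening"],s["tcp_pos"],s["force"])
env.reach([*S,.215],quat(PY+np.pi/2))
s=env.get_state();print(s["time"],s["opening"],s["tcp_pos"],s["force"])
for n in("top","scene"):
    p,d=camera(n); np.savez(f"pics/{n}1.npz",p=p,d=d); 
    crop(p,*((200,110,130,130) if n=="top" else (170,90,150,130)),4.5,f"pics/{n}1.png")
```

```text
4.8167
5.2167 0.017012295590874704 [0.47830389 0.27813788 0.13280489] [-0.76607471 -1.29117164  5.71817496]
6.55 0.0172838724659229 [0.47774567 0.27771766 0.24929237] [ 0.62458101  0.45090196 -1.53578448]
7.6167 0.017109707170978768 [0.5657181  0.02231622 0.21526499] [-0.5482553   0.58840261 -1.91645097]
```

View pics/scene1.png

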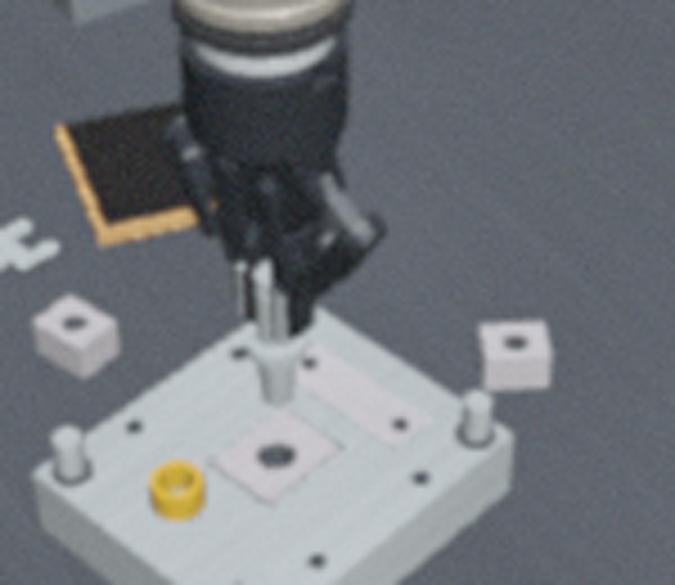

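View pics/top1.png

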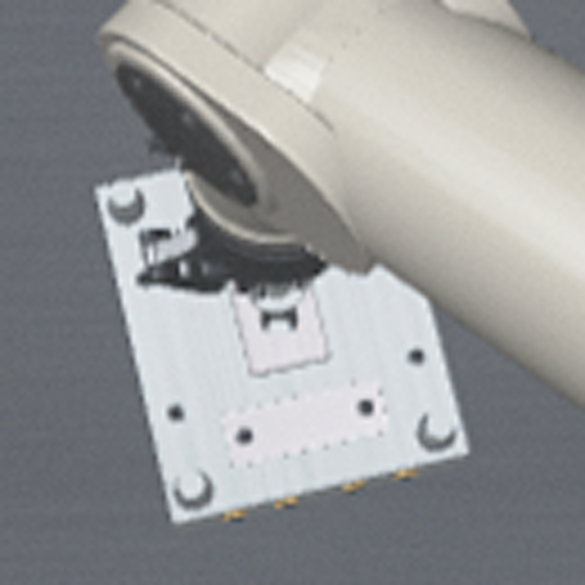

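Run:
```python
from h import *
s=env.get_state();print(s["time"],s["tcp_pos"],s["force"]); tz=s["tcp_pos"][2]-.1258
f=lambda x,y:(170+(x+.5)/4.5-.5,90+(y+.5)/4.5-.5)
print("sock",ray("scene",*f(276,456),.045)); print("tip",tz,ray("scene",*f(278,397),tz)); 
print("collar top rim centre",ray("scene",*f(278,346),tz+.044))
p=np.load("pics/scene1.npz")["p"]; crop(p,205,135,60,70,10,"pics/z.png")
```

```text
7.7167 [0.56575254 0.02290445 0.21551358] [-0.1159345   0.7952416  -2.10079669]
sock [0.56723131 0.02138179 0.045     ]
tip 0.08971358338110094 [0.56486978 0.0220875  0.08971358]
collar top rim centre [0.56772575 0.02898528 0.13371358]
```

View pics/z.png

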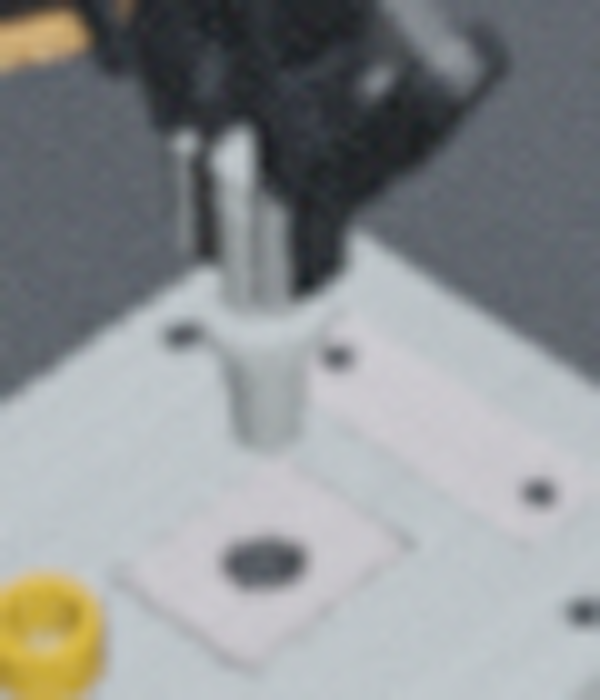

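Run:
```python
from h import *
f=lambda x,y:(205+(x+.5)/10-.5,135+(y+.5)/10-.5)
tz=.0897
print("sock",ray("scene",*f(264,564),.045),"tip",ray("scene",*f(266.5,431),tz))
env.movel([*S,.175],.08); env.dwell(.3)
s=env.get_state();print(s["time"],s["tcp_pos"],s["force"],s["orientation"],quat(PY+np.pi/2))
p,d=camera("scene"); np.savez("pics/scene2.npz",p=p); crop(p,205,135,60,70,10,"pics/z2.png")
```

```text
sock [0.56722996 0.0214051  0.045     ] tip [0.56490741 0.02130828 0.0897    ]
8.6667 [0.56618004 0.02079712 0.17536198] [ 0.24989714  0.79743753 -0.9783281 ] [ 3.06756725e-04 -1.10536846e-01  9.93871979e-01 -4.14129555e-05] [np.float64(0.0), np.float64(-0.11060166376267447), np.float64(0.9938648157435338), np.float64(0.0)]
```

View pics/z2.png

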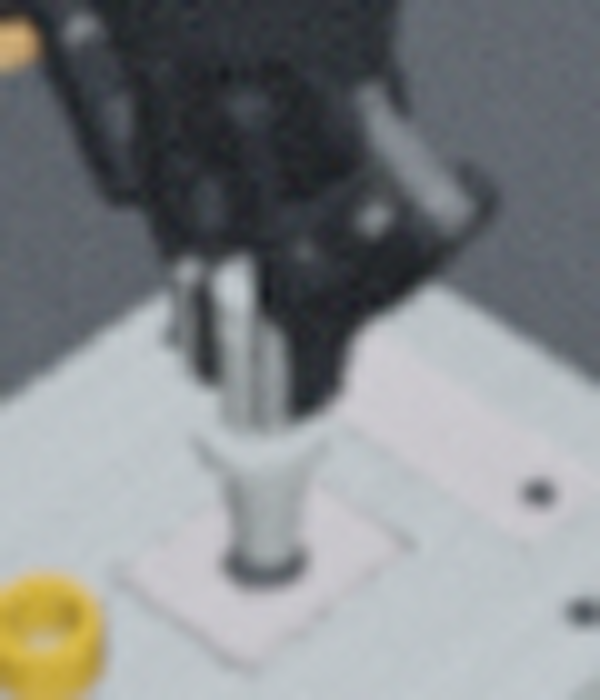

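Run:
```python
from h import *
f=lambda x,y:(205+(x+.5)/10-.5,135+(y+.5)/10-.5)
print("sock",ray("scene",*f(264,564),.045),"tip",ray("scene",*f(265.5,552),.0496))
q=proj("scene",[*ray("scene",*f(264,564),.045)[:2],.0496]); print((q-[205,135])*10+4.5)
p=np.load("pics/scene2.npz")["p"]; g=cv2.cvtColor(p,cv2.COLOR_BGR2GRAY); print(g[180:198,222:242])
```

```text
sock [0.56722996 0.0214051  0.045     ] tip [0.56697188 0.02193558 0.0496    ]
[263.44176287 551.11260547]
[[196 196 181 160 171 186 194 196 196 197 195 194 189 181 177 180 192 196
  195 193]
 [197 196 189 168 163 169 181 189 193 187 187 184 177 174 180 190 195 196
  195 195]
 [195 195 192 189 179 167 164 174 176 180 178 174 170 170 185 194 192 195
  195 198]
 [194 194 195 195 186 161 146 162 170 171 171 170 167 172 190 186 191 190
  197 195]
 [195 195 196 197 189 160 141 152 163 171 173 166 162 177 197 197 192 191
  195 193]
 [194 194 193 191 190 168 138 147 163 166 169 165 167 184 200 202 200 193
  190 189]
 [198 192 191 196 195 183 146 146 159 165 169 163 164 185 199 203 200 199
  193 188]
 [196 197 198 199 199 189 151 147 158 169 168 162 166 186 199 199 199 200
  200 197]
 [194 198 199 200 197 187 154 142 159 167 166 162 169 188 199 200 200 198
  201 200]
 [198 198 198 199 196 179 139 141 159 167 169 160 154 170 193 199 199 200
  199 199]
 [197 200 199 199 189 153 113 125 151 163 162 149 126 145 187 200 200 199
  201 200]
 [199 199 199 197 183 137  96 103 122 134 131 113 100 140 188 200 199 199
  197 193]
 [197 199 199 198 189 158 114  97  99 102 100  99 118 165 193 201 198 197
  194 186]
 [200 198 200 199 199 188 158 132 126 126 132 143 168 189 198 199 198 193
  188 188]
 [198 199 200 201 202 201 191 178 176 176 183 189 198 200 199 194 194 190
  190 191]
 [196 200 201 201 200 199 200 195 197 197 199 201 198 198 193 187 190 196
  195 195]
 [184 194 198 201 200 200 200 201 200 199 199 200 198 194 183 179 191 193
  193 194]
 [179 177 188 194 198 198 199 200 201 200 198 195 192 188 188 190 193 194
  194 196]]
```

Run:
```python
from h import *
env.movel([*S,.156],.05); env.dwell(.3)
s=env.get_state();print(s["time"],s["tcp_pos"],s["force"],s["opening"])
r=env.movel([*S,.133],.004,stop_force=16.5)
s=env.get_state();print(r,s["time"],s["tcp_pos"],s["force"],s["torque"],s["opening"])
env.dwell(.15)
s=env.get_state();print(s["time"],s["tcp_pos"],s["force"])
p,d=camera("scene"); np.savez("pics/scene3.npz",p=p); crop(p,205,125,60,70,8,"pics/z3.png")
```

```text
9.55 [0.56595333 0.02068936 0.15608242] [ 0.89941127 -0.65069301 -2.21753061] 0.017314169809340134
True 12.775 [0.56653009 0.02082593 0.14397627] [-0.31715905 -1.13083431  4.2890313 ] [-0.19874896  0.15754647 -0.02279229] 0.017132265666883664
12.925 [0.56654074 0.02082696 0.14395235] [-0.40690373 -0.21488603  5.99767155]
```

View pics/z3.png

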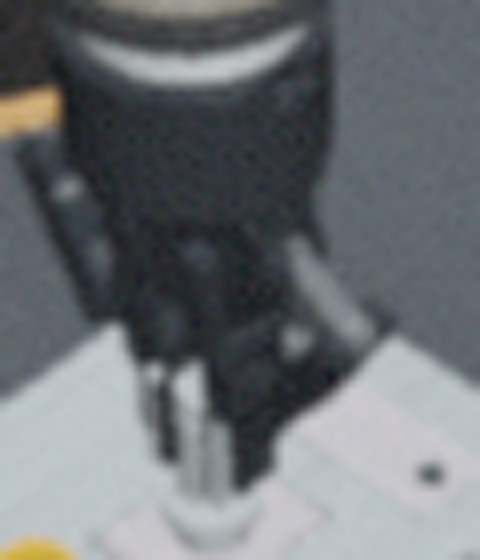

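Run:
```python
from h import *
def F(n=4):
    a=[]
    for _ in range(n): env.dwell(.02); a.append(env.get_state()["force"])
    return np.mean(a,0)
B=-1.7
f=F(); zc=env.get_state()["tcp_pos"][2]; z0=zc
print(f,zc)
for i in range(25):
    zc-=.0003
    r=env.movel([*S,zc],.004,stop_force=max(3,18-(f[2]-B)))
    f=F(); s=env.get_state(); print(round(s["time"],2),r,zc.round(5),s["tcp_pos"].round(5),f.round(2),s["opening"].round(4))
    if f[2]-B>15.8: break
    if r and f[2]-B>14.: break
```

```text
[-1.31064672 -0.01357086  5.36479288] 0.1439645317612001Traceback (most recent call last):
  File "<stdin>", line 12, in <module>
AttributeError: 'float' object has no attribute 'round'
```

```bash
cat > press.py <<'E'
from h import *
def F(n=4):
    a=[]
    for _ in range(n): env.dwell(.02); a.append(env.get_state()["force"])
    return np.mean(a,0)
E
python3 - <<'E'
from press import *
B=-1.7
f=F(); zc=float(env.get_state()["tcp_pos"][2])
print(f,zc)
for i in range(20):
    zc-=.0003
    r=env.movel([*S,zc],.004,stop_force=max(3,18-(f[2]-B)))
    f=F(); s=env.get_state(); print(round(s["time"],2),r,round(zc,5),np.round(s["tcp_pos"],5),np.round(f,2),round(float(s["opening"]),4))
    if f[2]-B>15.8: break
    if r and f[2]-B>14.: break
E
```

```text
[ 1.62403617 -2.47897598  5.38649357] 0.14394794373889505
14.12 False 0.14365 [0.56621 0.02105 0.14397] [ 1.52 -2.38  5.07] 0.0172
14.43 False 0.14335 [0.56623 0.02109 0.14392] [ 0.6  -2.91  7.48] 0.0172
14.75 False 0.14305 [0.56629 0.02114 0.14388] [ 0.12 -3.14 10.  ] 0.017
15.07 False 0.14275 [0.56634 0.02119 0.14387] [-0.85 -3.53 11.99] 0.0171
15.38 False 0.14245 [0.56635 0.02115 0.14353] [-0.72 -2.94 11.82] 0.0174
15.7 False 0.14215 [0.5664 0.0212 0.1435] [-1.16 -3.66 14.31] 0.0168
```

Run:
```python
from press import *
zc=.14215
for i in range(2):
    zc-=.00015
    r=env.movel([*S,zc],.004,stop_force=4); f=F(6); s=env.get_state(); print(round(s["time"],2),r,zc,np.round(s["tcp_pos"],5),np.round(f,2))
    if f[2]>15.1: break
```

```text
16.05 False 0.142 [0.5664  0.02125 0.14349] [-1.81 -3.58 14.74]
16.4 False 0.14184999999999998 [0.56645 0.02123 0.14347] [-2.2  -3.66 16.31]
```

Run:
```python
from press import *
x,y,_=env.get_state()["tcp_pos"]
env.movel([x,y,.150],.015); print(F(),env.get_state()["tcp_pos"])
env.movel([x,y,.255],.06); s=env.get_state();print(s["time"],F(6),s["tcp_pos"],s["opening"])
p,d=camera("scene"); np.savez("pics/scene4.npz",p=p); crop(p,150,70,150,130,4.5,"pics/z4.png")
```

```text
[ 0.15390165  0.11380152 -5.90392549] [0.56620392 0.02120077 0.14971616]
19.0583 [ 0.27750281 -0.01783438 -5.98057266] [0.56630742 0.0211767  0.25467998] 0.016947569598550778
```

View pics/z4.png

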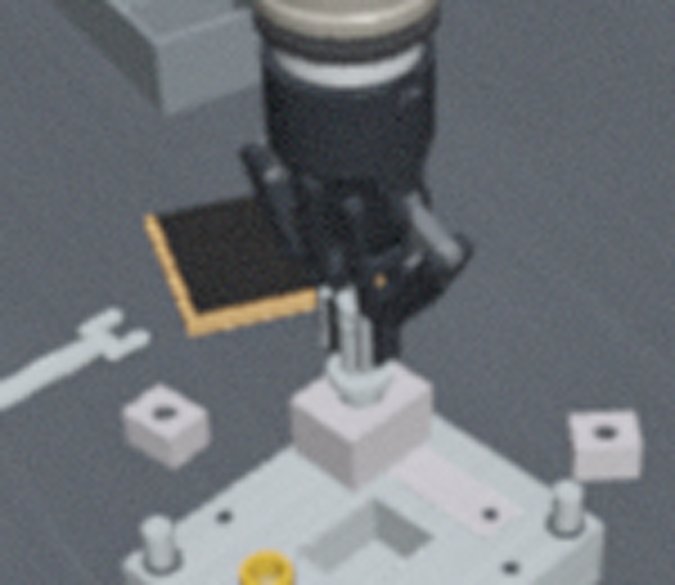

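Run:
```python
from press import *
P=[.458,-.269]
env.movel([*P,.25],.12,rot=quat(np.radians(-14)+np.pi/2)); s=env.get_state(); print(s["time"],s["tcp_pos"],F())
env.movel([*P,.162],.06); env.dwell(.2); print(env.get_state()["tcp_pos"],F())
r=env.movel([*P,.145],.006,stop_force=3); s=env.get_state(); print(r,s["time"],s["tcp_pos"],F(6))
for n in("top","scene"):
    p,d=camera(n); crop(p,*((310,160,130,130) if n=="top" else (150,60,130,110)),4.5,f"pics/{n}5.png")
```

```text
21.9417 [ 0.45818589 -0.26855838  0.25007275] [-0.14757912 -0.39509341 -5.68612283]
[ 0.4580875  -0.26906215  0.16220448] [ 0.29948385  0.06566982 -5.58177509]
True 25.875 [ 0.45800981 -0.2689916   0.14855781] [-0.18293553 -0.17323938  6.64540959]
```

View pics/scene5.png

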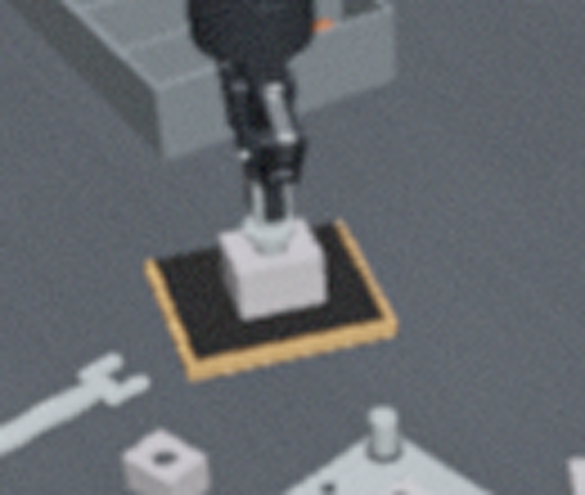

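View pics/top5.png

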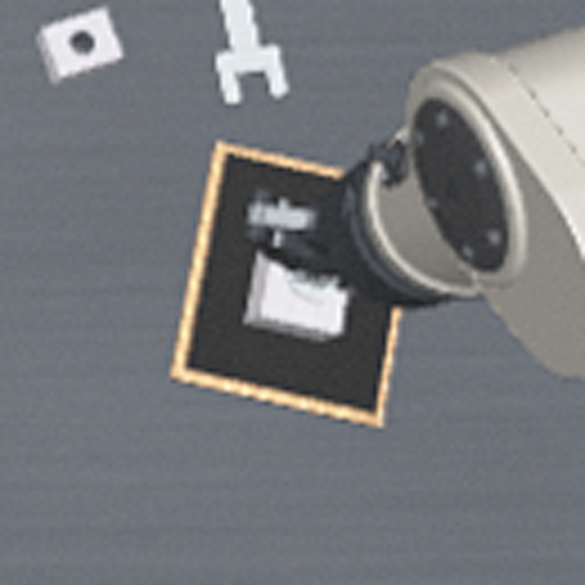

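Contact came at TCP z = 0.1486, where 0.1485 was expected, so the insert sits flat in the middle of the pad. I'll ease the load off and release.

Run:
```python
from press import *
z=env.get_state()["tcp_pos"][2]; x,y=.458,-.269
for k in range(4):
    z+=.0003; env.movel([x,y,z],.004); f=F(); print(z,f)
    if f[2]<1: break
env.grip(.05); env.dwell(.2)
env.movel([x,y,.16],.03); env.movel([x,y,.30],.12)
s=env.get_state(); print(s["time"],s["tcp_pos"],F())
env.reach([.30,-.60,.32],s["orientation"])
for n in("top","scene"):
    p,d=camera(n); cv2.imwrite(f"pics/{n}7.png",p); np.savez(f"pics/{n}7.npz",p=p,d=d); crop(p,*((310,160,130,130) if n=="top" else (150,60,130,110)),4.5,f"pics/{n}6.png")
print(env.get_state()["time"])
```

```text
0.14883648250910825 [ 1.74066274 -0.84098213 -2.87924309]
29.3083 [ 0.45756927 -0.26898658  0.29919595] [ 0.03404776 -0.3343953   0.1967657 ]
30.85
```

View pics/scene6.png

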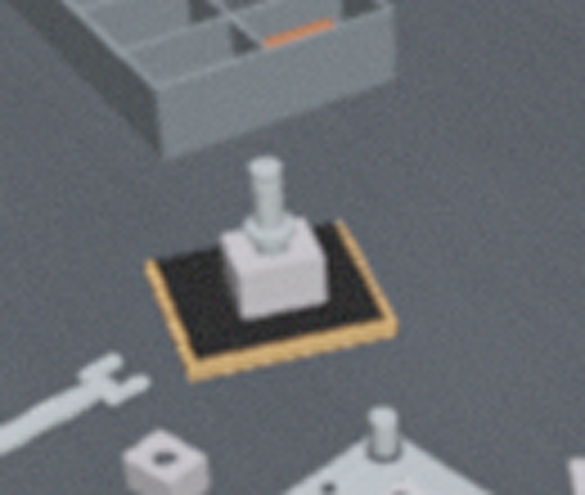

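View pics/top7.png

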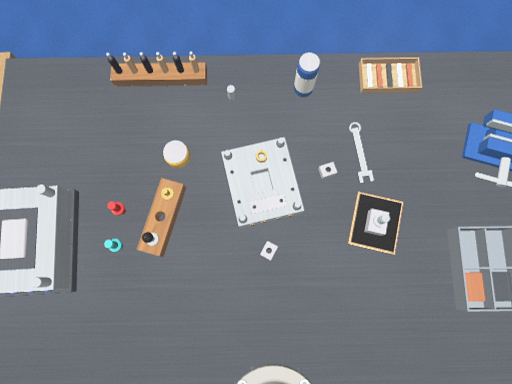

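The insert sits flat on the pad at about (376,223) in the top view, with the handle upright in it. The pocket and the block's middle hole are empty, and everything else is where it was. Handing in.

Run:
```python
from h import *
d=np.load("pics/top7.npz")["d"]; X=cloud("top",d); m=(d>0)&(np.hypot(X[...,0]-.458,X[...,1]+.269)<.06)
print("handle top z",np.percentile(X[m][:,2],[98,99.5]))
job.job_done()
```

```text
handle top z [0.10996508 0.11256063]
the job is handed in; nothing more can be done
```

The job is done and handed in at about 31 s of the 64 s allowed. The insert is flat in the middle of the pad, released, with the draw handle still upright in its socket.

- **Pressing in:** I pressed the handle in slowly, at about 4 mm/s. The first press stopped at its 16.5 N limit. The reading then dropped to about 6 N, so I pressed again in small steps to about 17 to 18 N steady, during which the shank sank about 0.5 mm more. I didn't see the point where it first bit, so I can't say how far it went past that.
- **Lifting and setting down:** The insert came up with the handle; the load rose by about 4.3 N, or roughly 0.44 kg. It touched the pad at the height expected for lying flat. The set-down force briefly read about 7 N, pressing into the rubber, and I eased it off before letting go.
- **Last checks:** The pictures show the pocket and the middle hole of the tool block empty. The bush, the other tools and the bystanders look unmoved.
- **Disagreement:** The depth image put the top of the handle at 0.110 to 0.113 m, against 0.111 m from the arm's position, so these agree. The fingers read 17 mm on the 19 mm stem; I put that down to the pads giving, and nothing slipped.

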